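Unlock the film-tin carrier and find the full tin by feel

ROBOT

A 6-joint arm with a two-finger parallel gripper is mounted at the origin on the work surface. World frame = base frame: x ahead of the robot, y to its left, z up, the work surface at z = 0. Lengths are in m, angles in rad, forces in N, time in s.
With the tool pointing down it reaches from about 0.325 to 0.75 m from the base axis. Payload 7.6 kg.
Tool frame: the origin (TCP) lies between the finger pads; the fingertips stand 14 mm ahead of it and the grasp point (between the pads) lies 5 mm behind it (env.tips_ahead is the distance from the TCP to the fingertips, in m); z points along the fingers, y is the line along which they close (so a half turn about z gives the same grasp; the last joint's range is limited). The gripper opens to 85 mm and grips with 20 to 120 N. Pads are 22 mm wide; open, the fingers measure 114 mm over their backs; the gripper's body (76 mm by 85 mm) begins 54 mm behind the grasp point. The pads swing forward as they close: fully open they stand 13 mm farther back than shut.
Start: joints at [-1.229, 0.052, 1.401, -0, 1.689, -0.07], TCP at [0.21, -0.481, 0.245] pointing down, gripper open.
Joint ranges: [-2.9, 2.9], [-0.91, 2.17], [0.12, 2.37], [-1.06, 4.2], [0.26, 2.73], [-2.93, 2.93]. Speed limits (rad/s): [2.57, 2.57, 3.01, 3.14, 3.14, 3.14].

INTERFACE

Orientations are given as a unit quaternion [x, y, z, w].
In Python, from station import env, eyes gives the robot as it stands.
- The arm moves only by the shell command python3 -m inch 'ROWS'. ROWS is JSON, a list of rows, each a list of 3 entries, a list of its own where there are three numbers: the turn, a rotation vector about the tool's x, y, z in degrees, then the shift along the tool's x, y, z in mm, then the closure, from 0 (fully open) to 1 (shut). In form: [[[rx, ry, rz], [x, y, z], jaw], ...]. A call has 1 to 8 rows; each row is the pose to reach, as a shift and turn from the pose commanded when the call began, along the tool's axes at that moment; what a row does not reach only later rows make up. A row lasts 1/8 s, in which the tool goes at most 62.5 mm and 10.7 degrees, less where a joint would pass 70% of its speed; a pose out of reach is approached as far as the arm can. A call with a gripper value outside its range is refused whole. The fingers move at their own pace and stop on an object; the grip force is fixed at half the most. Time passes only in rows, so rows that repeat a pose let the fingers close. It gives the time, the measured TCP pose, the force, the opening and the grip force at its end, in the units of the state.
- env.get_obs(): the state, without advancing time (a new reading comes with each control period).
- eyes.snapshot(name): name is "scene" or "top"; returns a dict with "image" (384x512x3 uint8, blue, green, red), "K" (3x3 intrinsics, pixels), "R" (3x3) and "t" (3): a world point X has camera coordinates R X + t. Camera axes: x right, y down, z forward; pixel columns grow to the right and rows downward; lengths in m; the calibration is good to about 2 mm. A picture is of the moment at which its call begins. There is no depth.
- env.job_done(): hands the job in; it is judged then, once.
The state is a dict: "time_s": time; "joint_positions": joint angles; "qvel": joint speeds; "joint_torque": joint torques, N m; "eef_pos": TCP position; "tool_rot": TCP orientation; "contact_force": force on the tool from outside, world axes, zero at the start; "wrist_torque": the same for the moment, N m; "grip_width": opening from 0.0 (shut) to 1.0 (fully open); "finger_force": force on a finger pad.
Only numpy, scipy, OpenCV 4.12 (cv2) and the standard library are available. Lean on these libraries where they do the work, as an engineer would, in place of code of your own. Each camera call takes 0.05 s, during which the arm holds its last target. There are 200 camera calls.

TASK

On the archive counter three identical film tins are locked in their carrier, and only the heaviest holds a full roll: turn the bar knob in the middle clockwise until it clicks over to its stop and the keeper arms uncover the lids, then lift tins one after another to compare their weights, and stand them back upright in the carrier's wells. Finish while still holding the heaviest tin upright in the gripper, its underside at least 15 cm above the counter, with the two lighter tins fully home in wells. Tip no tin over and leave the cartons, pen cup and stapler alone.

Things in the scene. Friction and masses are not known exactly. Their poses are not given: they have to be found in the camera images.
- carrier: a grey plate, 220 (x) x 240 (y) x 16 mm (z), fixed on the counter, with three round wells (67 mm wide, 8 mm deep) for film tins at the corners of a triangle, 90 mm from a central round drum (60 mm wide, 68 mm high); origin at the centre of its underside, z up. The drum's axis lies at x = -22 mm, y = 0 in its frame
- keeper (a joint): angle of the steel keeper turning on the drum: 0 = locked, an arm 3 mm above each tin's lid and 14 mm over it, so no tin can be lifted; turns CLOCKWISE seen from above to a stop at 1.047 rad (60 deg), where the arms lie between the tins. A spring detent holds it (0.25 N m at first, less and less up to 0.52 rad), then it snaps on to the stop and stays
- keeper_grip (a point): point on the keeper's axis, 99 mm above the counter, in the black bar knob on the keeper, where to grip it; x along the bar, y across, z up. Bar 48 mm long, 14 mm thick, from 76 to 116 mm above the counter. The keeper's three arms are 73 mm long from the axis, 18 mm wide, from 71 to 76 mm above the counter; one points along this x
- well0 (a point): centre of the floor of a well, 8 mm above the counter (8 mm below the plate's top face); z up
- well1 (a point): centre of the floor of a well, 8 mm above the counter (8 mm below the plate's top face); z up
- well2 (a point): centre of the floor of a well, 8 mm above the counter (8 mm below the plate's top face); z up
- tin_k: a closed round metal film tin, 62 mm in diameter, 60 mm high, plain sides, flat lid, upright in one of the wells; origin at the centre of its underside, z up. The three tins look the same and differ only in the film roll lying loose inside (150 to 550 g in all); which is heaviest and where it stands vary; the heaviest outweighs each other one by at least 100 g
- tin_m: a closed round metal film tin, 62 mm in diameter, 60 mm high, plain sides, flat lid, upright in one of the wells; origin at the centre of its underside, z up. The three tins look the same and differ only in the film roll lying loose inside (150 to 550 g in all); which is heaviest and where it stands vary; the heaviest outweighs each other one by at least 100 g
- tin_r: a closed round metal film tin, 62 mm in diameter, 60 mm high, plain sides, flat lid, upright in one of the wells; origin at the centre of its underside, z up. The three tins look the same and differ only in the film roll lying loose inside (150 to 550 g in all); which is heaviest and where it stands vary; the heaviest outweighs each other one by at least 100 g
- carton_a: a red and cream film carton, 100 x 100 x 42 mm, lying on the counter to the robot's left, farther out; not part of the job; origin at the centre of its underside
- carton_b: a red and cream film carton, 100 x 100 x 42 mm, lying on the counter to the robot's left, nearer its base; not part of the job; origin at the centre of its underside
- pen_cup: a black pen cup, 76 mm wide, 95 mm high, on the counter to the robot's right; not part of the job; origin at the centre of its underside
- stapler: a black and steel stapler, 160 x 35 x 42 mm, on the counter to the robot's right, nearer its base; not part of the job; origin at the centre of its underside
Not all that is in view belongs to the job. What is shaped like the tin_r but blue is not meant.

How it is judged:
On the way, in this order (a step that is already met when the one before it is completed fails the run):
1. the keeper has clicked over to its stop: turned past 0.95 rad (value of joint keeper above 0.95 rad), for 0.2 s.
2. one of the lighter tins has been lifted clear of its well in the gripper, while the heaviest (over 3.5 N) stands in its own ((((height (world z) of tin_k above 0.022 m and contact force between tin_k and carrier below 0.05 N and contact force between tin_k and the fingers above 1 N) and (not (contact force between tin_m and carrier below 3.5 N) or not (contact force between tin_r and carrier below 3.5 N))) or ((height (world z) of tin_m above 0.022 m and contact force between tin_m and carrier below 0.05 N and contact force between tin_m and the fingers above 1 N) and (not (contact force between tin_k and carrier below 3.5 N) or not (contact force between tin_r and carrier below 3.5 N))) or ((height (world z) of tin_r above 0.022 m and contact force between tin_r and carrier below 0.05 N and contact force between tin_r and the fingers above 1 N) and (not (contact force between tin_k and carrier below 3.5 N) or not (contact force between tin_m and carrier below 3.5 N))))), for 0.2 s.
At the end, for the whole second after the job is handed in: the heaviest tin is held still in the fingers, upright within 17 deg, underside over 150 mm above the counter; each lighter tin is home in a well (8 mm sideways, 4 mm in height), upright, still, not held, and weighs under 3.5 N; the keeper is turned past 0.95 rad (value of joint keeper above 0.95 rad and ((height (world z) of tin_k above 0.15 m and angle between tin_k's own z axis and vertical below 0.3 rad and linear speed of tin_k below 0.03 m/s and contact force between tin_k and the fingers above 1 N and contact force between tin_k and carrier below 0.05 N and contact force between tin_k and tin_m below 0.05 N and contact force between tin_k and tin_r below 0.05 N and ((horizontal distance between tin_m and well0 below 0.008 m and z of tin_m in the frame of well0 below 0.004 m) or (horizontal distance between tin_m and well1 below 0.008 m and z of tin_m in the frame of well1 below 0.004 m) or (horizontal distance between tin_m and well2 below 0.008 m and z of tin_m in the frame of well2 below 0.004 m)) and contact force between each of tin_m, tin_r and carrier below 3.5 N and angle between each of tin_m, tin_r's own z axis and vertical below 0.06 rad and linear speed of each of tin_m, tin_r below 0.02 m/s and contact force between each of tin_m, tin_r and the fingers below 0.1 N and ((horizontal distance between tin_r and well0 below 0.008 m and z of tin_r in the frame of well0 below 0.004 m) or (horizontal distance between tin_r and well1 below 0.008 m and z of tin_r in the frame of well1 below 0.004 m) or (horizontal distance between tin_r and well2 below 0.008 m and z of tin_r in the frame of well2 below 0.004 m))) or (height (world z) of tin_m above 0.15 m and angle between tin_m's own z axis and vertical below 0.3 rad and linear speed of tin_m below 0.03 m/s and contact force between tin_m and the fingers above 1 N and contact force between tin_m and carrier below 0.05 N and contact force between tin_m and tin_k below 0.05 N and contact force between tin_m and tin_r below 0.05 N and ((horizontal distance between tin_k and well0 below 0.008 m and z of tin_k in the frame of well0 below 0.004 m) or (horizontal distance between tin_k and well1 below 0.008 m and z of tin_k in the frame of well1 below 0.004 m) or (horizontal distance between tin_k and well2 below 0.008 m and z of tin_k in the frame of well2 below 0.004 m)) and contact force between each of tin_k, tin_r and carrier below 3.5 N and angle between each of tin_k, tin_r's own z axis and vertical below 0.06 rad and linear speed of each of tin_k, tin_r below 0.02 m/s and contact force between each of tin_k, tin_r and the fingers below 0.1 N and ((horizontal distance between tin_r and well0 below 0.008 m and z of tin_r in the frame of well0 below 0.004 m) or (horizontal distance between tin_r and well1 below 0.008 m and z of tin_r in the frame of well1 below 0.004 m) or (horizontal distance between tin_r and well2 below 0.008 m and z of tin_r in the frame of well2 below 0.004 m))) or (height (world z) of tin_r above 0.15 m and angle between tin_r's own z axis and vertical below 0.3 rad and linear speed of tin_r below 0.03 m/s and contact force between tin_r and the fingers above 1 N and contact force between tin_r and carrier below 0.05 N and contact force between tin_r and tin_k below 0.05 N and contact force between tin_r and tin_m below 0.05 N and ((horizontal distance between tin_k and well0 below 0.008 m and z of tin_k in the frame of well0 below 0.004 m) or (horizontal distance between tin_k and well1 below 0.008 m and z of tin_k in the frame of well1 below 0.004 m) or (horizontal distance between tin_k and well2 below 0.008 m and z of tin_k in the frame of well2 below 0.004 m)) and contact force between each of tin_k, tin_m and carrier below 3.5 N and angle between each of tin_k, tin_m's own z axis and vertical below 0.06 rad and linear speed of each of tin_k, tin_m below 0.02 m/s and contact force between each of tin_k, tin_m and the fingers below 0.1 N and ((horizontal distance between tin_m and well0 below 0.008 m and z of tin_m in the frame of well0 below 0.004 m) or (horizontal distance between tin_m and well1 below 0.008 m and z of tin_m in the frame of well1 below 0.004 m) or (horizontal distance between tin_m and well2 below 0.008 m and z of tin_m in the frame of well2 below 0.004 m))))); the arm keeps its last pose, push and grip.
It fails at once if a tin is tipped over (more than 45 degrees) (angle between any of tin_k, tin_m, tin_r's own z axis and vertical above 0.79 rad).
It fails at once if a carton, the pen cup or the stapler is moved by more than 30 mm (distance of any of carton_a, carton_b, pen_cup, stapler from where it was at the start of the episode above 0.03 m).
It also fails if it takes over 72 s, if anything falls off the work surface, if the arm or the gripper's body presses on something with over 40 N, if the wrist force passes 120 N, or if a joint passes its speed limit or range.

## Working session

There is one attempt and no reset: what is moved stays moved. The work goes in short steps, Python scripts to look and compute and a shell command to move; the robot and the scene stay as the last step left them, time stands still between calls to the robot, and variables do not carry over. Pictures are saved under pics/ and viewed, at most 10 in all, crops included, and the job is handed in when it is done.

```bash
ls; mkdir -p pics; python3 - <<'E'
from station import env, eyes
import cv2
for n in("top","scene"):
    s=eyes.snapshot(n); cv2.imwrite(f"pics/{n}0.png",s["image"]); print(n,s["K"].tolist(),s["R"].tolist(),s["t"].tolist())
print(env.get_obs())
E
```

```text
pics
top [[398.6823691786427, 0.0, 256.2366362137095], [0.0, 398.6823691786427, 186.97238179573574], [0.0, 0.0, 1.0]] [[-0.01176222523706484, -0.9999209291840259, 0.004448082421306077], [-0.976268168461215, 0.010521756019812542, -0.21630939854672124], [0.21624549314808225, -0.006886801145213604, -0.97631473340472]] [0.002521270967025608, 0.6033595878234009, 1.1105065052261969]
scene [[373.8950873161151, 0.0, 252.18495563094987], [0.0, 373.8950873161151, 187.77124318552362], [0.0, 0.0, 1.0]] [[-0.6377671298785429, 0.770229242199774, 5.00684266023199e-05], [0.5170358545095997, 0.42816549234672363, -0.7411802994649923], [-0.57090017796285, -0.4726745451405748, -0.671306011576045]] [0.3935522770527334, -0.2365590071060711, 1.4745871405979454]
{'time_s': 0.1, 'joint_positions': array([-1.22932233e+00,  5.28045185e-02,  1.40158081e+00, -1.49004649e-05,
        1.68858287e+00, -7.03113587e-02]), 'qvel': array([ 7.58620028e-05, -8.08362663e-04, -2.02396886e-03,  9.05224172e-04,
       -2.91783735e-04,  8.40725519e-05]), 'joint_torque': array([ 1.11650454e-03, -3.82583892e+01, -3.60985887e+01, -5.57704504e-05,
        4.76845074e-03,  1.97905564e-06]), 'eef_pos': array([ 0.21006388, -0.48089144,  0.24456193]), 'tool_rot': array([ 9.78878821e-01,  2.04440163e-01, -1.00295459e-04, -6.80464114e-04]), 'contact_force': array([ 0.68847187, -0.42254109,  0.46001417]), 'wrist_torque': array([ 0.02419001, -0.02850784,  0.0170757 ]), 'finger_force': 0.0, 'grip_width': 0.9997022816938015}
```

View pics/top0.png

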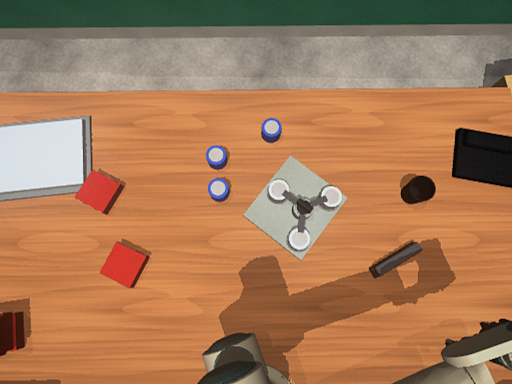

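View pics/scene0.png

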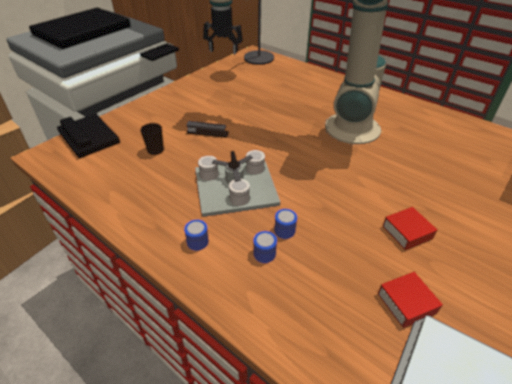

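The top view shows:
- The silver tins are in the grey carrier at about (279,189), (331,197) and (299,239).
- The knob is at about (304,207).
- The lookalikes are the three blue tins at (271,130), (216,156) and (218,188). I rule them out by colour and because they stand outside the carrier.

The scene view agrees with this: the carrier is at (237,180). Next I'll take a close crop and measure.

```bash
cat > h.py <<'E'
import numpy as np, cv2
from station import env, eyes
from scipy.spatial.transform import Rotation as Rn
def ray(s,uv,z):
    """pixels -> world points on plane z"""
    uv=np.atleast_2d(np.asarray(uv,float)); d=np.c_[uv,np.ones(len(uv))]@np.linalg.inv(s["K"]).T@s["R"]
    c=-s["R"].T@s["t"]; return c+d*((z-c[2])/d[:,2])[:,None]
def proj(s,X):
    p=(np.atleast_2d(X)@s["R"].T+s["t"])@s["K"].T; return p[:,:2]/p[:,2:]
def rectify(s,c,z,half=.15,ppm=2000):
    """metric picture of plane z about c: column=-y, row=-x"""
    n=int(2*half*ppm); q=[[c[0]+half,c[1]+half,z],[c[0]+half,c[1]-half,z],[c[0]-half,c[1]-half,z],[c[0]-half,c[1]+half,z]]
    M=cv2.getPerspectiveTransform(proj(s,q).astype(np.float32),np.float32([[0,0],[n,0],[n,n],[0,n]]))
    return cv2.warpPerspective(s["image"],M,(n,n),flags=cv2.INTER_CUBIC)
E
python3 - <<'E'
from h import *
s=eyes.snapshot("top"); im=s["image"]; hsv=cv2.cvtColor(im,cv2.COLOR_BGR2HSV)
roi=np.zeros(im.shape[:2],np.uint8); roi[150:265,238:355]=255
# plate: everything non-wood (low saturation, includes arms, tins)
m=((hsv[...,1]<75)*255).astype(np.uint8)&roi
cs=max(cv2.findContours(m,0,1)[0],key=cv2.contourArea)
w=ray(s,cs[:,0],.016)[:,:2]; r=cv2.minAreaRect((w*1000).astype(np.float32)); print("plate",r)
white=(((hsv[...,1]<40)&(hsv[...,2]>205))*255).astype(np.uint8)&roi
for k in cv2.findContours(white,0,1)[0]:
    if cv2.contourArea(k)<60: continue
    p=ray(s,k[:,0],.068)[:,:2]; (c,rad)=cv2.minEnclosingCircle((p*1000).astype(np.float32)); print("lid",c,rad,cv2.contourArea(k),k[:,0].mean(0))
dark=((hsv[...,2]<60)*255).astype(np.uint8)&roi
for k in cv2.findContours(dark,0,1)[0]:
    if cv2.contourArea(k)<15: continue
    r=cv2.minAreaRect((ray(s,k[:,0],.116)[:,:2]*1000).astype(np.float32)); print("dark@.116",r,k[:,0].mean(0))
c=ray(s,[[300,207]],.07)[0]; print(c)
cv2.imwrite("pics/rect0.png",rectify(s,c,.07))
E
```

```text
plate ((555.7720947265625, -123.7476806640625), (219.5347137451172, 246.00119018554688), 51.19505310058594)
lid (451.02947998046875, -125.63141632080078) 29.854843139648438 279.0 [299.22580645 238.22580645]
lid (574.7421264648438, -224.03541564941406) 30.03987693786621 246.5 [331.19672131 195.86885246]
lid (595.4116821289062, -69.86551666259766) 29.63306999206543 240.0 [278.67741935 189.33870968]
dark@.116 ((535.0693969726562, -133.89610290527344), (45.127647399902344, 34.27183532714844), 43.10449981689453) [304.28358209 206.13432836]
[ 0.54141009 -0.13089484  0.07      ]
```

View pics/rect0.png

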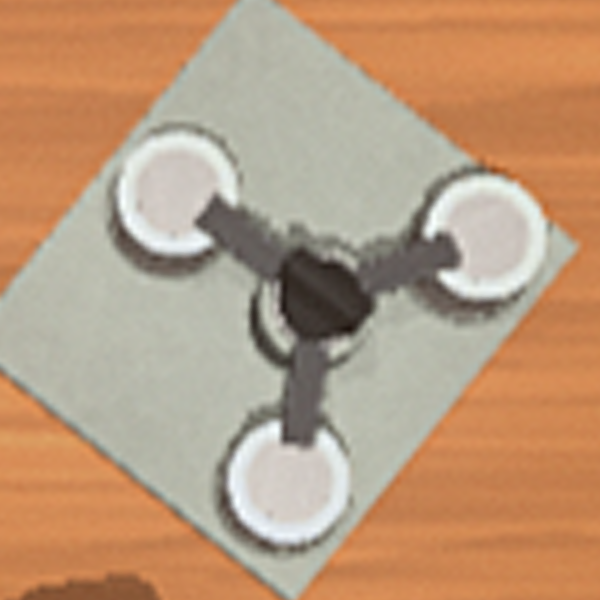

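The crop shows the three silver lids at (177,192), (485,235) and (289,483). The arms reach over them and the dark knob is at (325,300). The measurements check out: lid spacing is 155–158 mm (expected 156), and the plate is 220×246 mm. The drum axis comes out near (0.541,-0.140), 22 mm from the plate centre as specified. One zoom will settle the bar's direction.

```bash
python3 - <<'E'
from h import *
c=[.5405,-.140]; o=[]
for n in("top","scene"):
    s=eyes.snapshot(n); r=rectify(s,c,.116,.045,4400); o.append(r); 
    for a in (51.7,171.7,-68.3):
        d=.024*np.array([np.cos(np.radians(a)),np.sin(np.radians(a))]); print(n,a,proj(s,[[*(c+d),.116],[*(c-d),.116]]).round(1).tolist())
cv2.imwrite("pics/knob.png",np.hstack(o))
R=Rn.from_quat(env.get_obs()["tool_rot"]).as_matrix();print(R.round(3).tolist())
for dst in([.5405,-.140,.20],):
    print(R.T@(np.array(dst)-env.get_obs()["eef_pos"])*1000)
E
```

```text
top 51.7 [[298.2, 199.4], [312.1, 209.7]]
top 171.7 [[304.2, 213.0], [306.0, 196.2]]
top -68.3 [[312.9, 201.3], [297.2, 207.8]]
scene 51.7 [[234.4, 159.1], [231.8, 149.9]]
scene 171.7 [[239.0, 151.3], [227.0, 157.6]]
scene -68.3 [[225.8, 153.0], [240.4, 155.9]]
[[0.916, 0.4, -0.0], [0.4, -0.916, 0.001], [0.0, -0.001, -1.0]]
[ 439.24942084 -180.24113461   45.06451253]
```

View pics/knob.png

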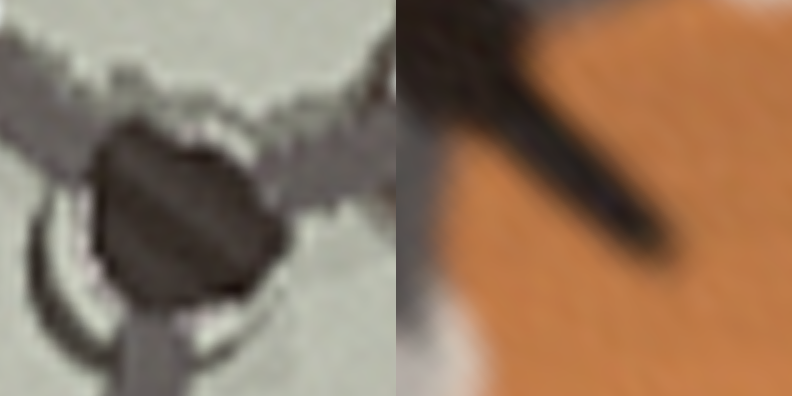

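The left panel shows the light top strip of the bar running from about (130,150) to (240,245). That is the 51.7° direction, towards the far-left arm, and it is centred within about 2 mm. I'll move above the knob.

```bash
python3 -m inch '[[[0,0,-28],[439,-180,20],0],[[0,0,-28],[439,-180,20],0],[[0,0,-28],[439,-180,20],0],[[0,0,-28],[439,-180,20],0],[[0,0,-28],[439,-180,20],0],[[0,0,-28],[439,-180,20],0],[[0,0,-28],[439,-180,40],0],[[0,0,-28],[439,-180,45],0]]'
```

```text
time_s: 1.25
eef_pos: [0.5418, -0.1382, 0.1998]
tool_rot: [0.9, 0.436, 0.0, 0.0]
contact_force: [0.4, -0.9, -0.4]
grip_width: 0.998
finger_force: 0.0
```

```bash
python3 -m inch '[[[0,0,0],[0,0,50],0.2],[[0,0,0],[0,0,100],0.3],[[0,0,0],[0,0,102],0.5],[[0,0,0],[0,0,102],0.7],[[0,0,0],[0,0,102],1],[[0,0,0],[0,0,102],1],[[0,0,0],[0,0,102],1],[[0,0,0],[0,0,102],1]]'
```

```text
time_s: 2.25
eef_pos: [0.541, -0.1404, 0.1015]
tool_rot: [0.9, 0.435, 0.001, 0.001]
contact_force: [-6.1, 3.4, 5.3]
grip_width: 0.153
finger_force: 59.6
```

```bash
python3 -m inch '[[[0,0,8],[0,0,0],1],[[0,0,16],[0,0,0],1],[[0,0,24],[0,0,0],1],[[0,0,32],[0,0,0],1],[[0,0,40],[0,0,0],1],[[0,0,48],[0,0,0],1],[[0,0,56],[0,0,0],1],[[0,0,60],[0,0,0],1]]' && python3 -m inch '[[[0,0,0],[0,0,0],1],[[0,0,0],[0,0,0],1]]'; python3 -c "
from h import *;o=env.get_obs();print(o['wrist_torque'],Rn.from_quat(o['tool_rot']).as_matrix()[:,0])"
```

```text
time_s: 3.25
eef_pos: [0.5407, -0.1399, 0.1015]
tool_rot: [0.997, -0.075, 0.001, -0.0]
contact_force: [-6.9, 6.3, 7.2]
grip_width: 0.156
finger_force: 59.8
time_s: 3.5
eef_pos: [0.5407, -0.1399, 0.1015]
tool_rot: [0.997, -0.073, 0.001, -0.0]
contact_force: [-7.3, 5.8, 8.0]
grip_width: 0.154
finger_force: 59.9
[ 0.89001935  1.22418146 -0.20351905] [ 0.98925673 -0.14618279  0.00130849]
```

```bash
python3 -m inch '[[[0,0,0],[0,0,0],0],[[0,0,0],[0,0,0],0],[[0,0,0],[0,0,0],0],[[0,0,0],[0,0,-50],0],[[0,0,0],[0,0,-100],0],[[0,0,0],[-45,0,-100],0],[[0,0,0],[-90,0,-100],0],[[0,0,0],[-90,0,-100],0]]'; python3 - <<'E'
from h import *
s=eyes.snapshot("top"); cv2.imwrite("pics/after.png",np.hstack([cv2.resize(s["image"][140:280,230:370],(560,560),interpolation=2)])); print(env.get_obs()["contact_force"])
E
```

```text
time_s: 4.5
eef_pos: [0.4495, -0.127, 0.1983]
tool_rot: [0.997, -0.074, -0.0, 0.0]
contact_force: [0.4, 0.5, 0.2]
grip_width: 0.999
finger_force: 0.0
[-0.05158035 -0.19389799  0.44495559]
```

View pics/after.png

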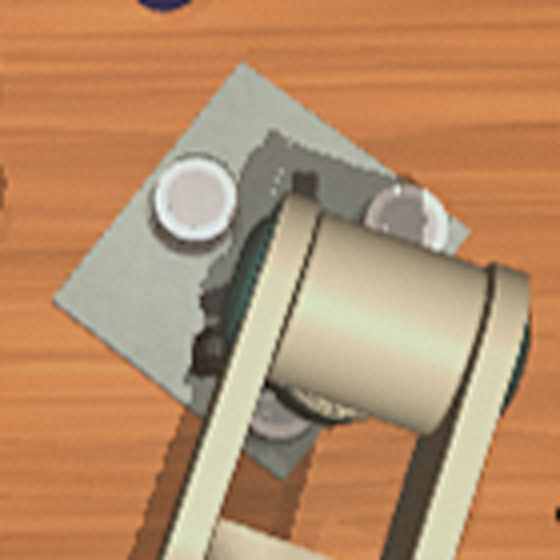

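The keeper arm at (305,185) now lies between the tins and the lid at (195,198) is uncovered, so the keeper has turned. I'll grasp the near tin.

```bash
python3 -m inch '[[[0,0,0],[1,0,60],0],[[0,0,0],[1,0,115],0],[[0,0,0],[1,0,150],0],[[0,0,0],[1,0,154],0],[[0,0,0],[1,0,154],0.2],[[0,0,0],[1,0,154],0.6],[[0,0,0],[1,0,154],1],[[0,0,0],[1,0,154],1]]'
```

```text
time_s: 5.55
eef_pos: [0.4543, -0.1281, 0.0468]
tool_rot: [0.997, -0.073, 0.003, 0.001]
contact_force: [1.6, 0.9, 7.0]
grip_width: 0.715
finger_force: 66.1
```

```bash
python3 -m inch '[[[0,0,0],[0,0,-4],1],[[0,0,0],[0,0,-12],1],[[0,0,0],[0,0,-30],1],[[0,0,0],[0,0,-50],1],[[0,0,0],[0,0,-60],1],[[0,0,0],[0,0,-60],1],[[0,0,0],[0,0,-60],1],[[0,0,0],[0,0,-60],1]]';for i in 1 2 3 4; do python3 -m inch '[[[0,0,0],[0,0,0],1]]' | grep -E "contact|eef|force"; done
```

```text
time_s: 6.55
eef_pos: [0.4519, -0.1273, 0.1035]
tool_rot: [0.997, -0.073, -0.001, -0.0]
contact_force: [-0.2, 0.3, -1.9]
grip_width: 0.717
finger_force: 65.6
eef_pos: [0.4521, -0.1274, 0.1038]
contact_force: [0.4, -1.2, -2.8]
finger_force: 65.6
eef_pos: [0.4523, -0.1274, 0.1041]
contact_force: [-0.2, 0.6, -2.4]
finger_force: 65.6
eef_pos: [0.4524, -0.1274, 0.1042]
contact_force: [0.2, 0.1, -2.3]
finger_force: 65.6
eef_pos: [0.4524, -0.1274, 0.1043]
contact_force: [0.3, -0.5, -2.9]
finger_force: 65.6
```

```bash
python3 -m inch '[[[0,0,0],[0,0,25],1],[[0,0,0],[0,0,42],1],[[0,0,0],[0,0,50],1],[[0,0,0],[0,0,54],1],[[0,0,0],[0,0,56],1],[[0,0,0],[0,0,58],1],[[0,0,0],[0,0,58],1],[[0,0,0],[0,0,58],1]]'
```

```text
time_s: 8.05
eef_pos: [0.4526, -0.1276, 0.047]
tool_rot: [0.997, -0.073, 0.0, 0.0]
contact_force: [-3.8, 0.5, 5.0]
grip_width: 0.717
finger_force: 66.4
```

```bash
python3 -m inch '[[[0,0,0],[0,0,0],0],[[0,0,0],[0,0,0],0],[[0,0,0],[0,0,0],0],[[0,0,0],[0,0,-60],0],[[0,0,0],[0,0,-120],0],[[0,0,10],[40,23,-120],0],[[0,0,20],[80,46,-120],0],[[0,0,30],[110,63,-120],0]]';  python3 -m inch '[[[0,0,10],[25,14,0],0],[[0,0,20],[25,14,0],0],[[0,0,30],[25,14,0],0],[[0,0,30],[25,14,0],0]]'; python3 - <<'E'
from h import *
o=env.get_obs();R=Rn.from_quat(o["tool_rot"]).as_matrix();print(R[:,0],R.T@(np.array([.5743,-.2238,.047])-o["eef_pos"])*1000,o["contact_force"])
s=eyes.snapshot("top"); cv2.imwrite("pics/b.png",cv2.resize(s["image"][140:280,230:370],(560,560),interpolation=2))
E
```

```text
time_s: 9.05
eef_pos: [0.5531, -0.2069, 0.1662]
tool_rot: [0.943, -0.332, 0.0, 0.0]
contact_force: [0.6, 0.7, 0.4]
grip_width: 0.995
finger_force: 0.0
time_s: 9.55
eef_pos: [0.5629, -0.2324, 0.166]
tool_rot: [0.827, -0.562, -0.0, 0.0]
contact_force: [-1.0, -0.2, 0.2]
grip_width: 1.002
finger_force: 0.0
[ 3.69417391e-01 -9.29263558e-01 -1.75576082e-04] [ -3.74468273 -13.83140951 119.01015405] [-1.01788146 -0.21059548  0.22400359]
```

View pics/b.png

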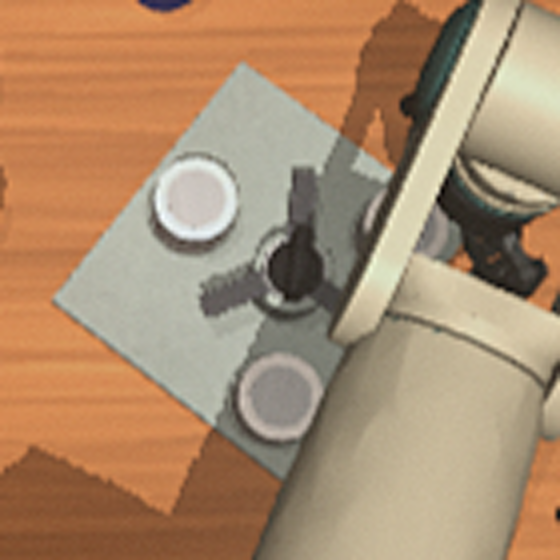

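The near tin is back in its well at (280,395) and the keeper is turned, with its arms at (303,185) and (215,300). The second call's axes had turned with the tool, so the pose is off by (-4,-14) mm. I'll correct that and grasp tin B.

```bash
python3 -m inch '[[[0,0,0],[-4,-14,0],0],[[0,0,0],[-4,-14,0],0],[[0,0,0],[-4,-14,60],0],[[0,0,0],[-4,-14,110],0],[[0,0,0],[-4,-14,118],0],[[0,0,0],[-4,-14,118],0.3],[[0,0,0],[-4,-14,118],1],[[0,0,0],[-4,-14,118],1]]'; python3 -m inch '[[[0,0,0],[0,0,0],1],[[0,0,0],[0,0,0],1],[[0,0,0],[0,0,-4],1],[[0,0,0],[0,0,-12],1],[[0,0,0],[0,0,-35],1],[[0,0,0],[0,0,-60],1],[[0,0,0],[0,0,-60],1],[[0,0,0],[0,0,-60],1]]';for i in 1 2 3 4 5; do python3 -m inch '[[[0,0,0],[0,0,0],1]]' | grep -E "contact|eef"; done
```

```text
time_s: 10.6
eef_pos: [0.576, -0.2243, 0.0516]
tool_rot: [0.827, -0.562, 0.003, -0.0]
contact_force: [0.0, 0.7, 7.3]
grip_width: 0.714
finger_force: 66.3
time_s: 11.6
eef_pos: [0.5739, -0.2233, 0.1071]
tool_rot: [0.827, -0.562, -0.001, 0.0]
contact_force: [-0.3, 0.5, -3.3]
grip_width: 0.71
finger_force: 65.9
eef_pos: [0.5737, -0.2232, 0.1066]
contact_force: [0.5, 0.4, -3.2]
eef_pos: [0.5741, -0.2233, 0.1073]
contact_force: [-0.6, 0.1, -2.1]
eef_pos: [0.5743, -0.2234, 0.1078]
contact_force: [-0.0, 0.2, -3.2]
eef_pos: [0.5744, -0.2235, 0.1082]
contact_force: [0.2, -0.3, -2.7]
eef_pos: [0.5744, -0.2235, 0.1083]
contact_force: [0.1, -0.0, -3.2]
```

```bash
python3 -m inch '[[[0,0,0],[0,0,25],1],[[0,0,0],[0,0,42],1],[[0,0,0],[0,0,50],1],[[0,0,0],[0,0,54],1],[[0,0,0],[0,0,56],1],[[0,0,0],[0,0,58],1],[[0,0,0],[0,0,58],1],[[0,0,0],[0,0,58],1]]'
```

```text
time_s: 13.22
eef_pos: [0.5749, -0.2237, 0.0516]
tool_rot: [0.827, -0.562, 0.001, -0.0]
contact_force: [-2.7, 1.6, 6.1]
grip_width: 0.717
finger_force: 66.5
```

```bash
python3 -m inch '[[[0,0,0],[0,0,0],0],[[0,0,0],[0,0,0],0],[[0,0,0],[0,0,0],0],[[0,0,0],[0,0,-60],0],[[0,0,0],[0,0,-120],0],[[0,0,0],[-50,-28,-120],0],[[0,0,0],[-100,-56,-120],0],[[0,0,0],[-135,-76,-120],0]]'; python3 -c "
from h import *;print(env.get_obs()['joint_positions'])"
```

```text
time_s: 14.22
eef_pos: [0.5955, -0.0678, 0.1704]
tool_rot: [0.827, -0.562, 0.0, -0.0]
contact_force: [0.0, -0.4, 0.3]
grip_width: 1.001
finger_force: 0.0
[-1.75036265e-01  2.93723922e-01  1.27947801e+00  1.64109495e-04
  1.56802595e+00  2.58861688e+00]
```

```bash
python3 -m inch '[[[0,0,-10],[0,0,0],0],[[0,0,-20],[0,0,0],0],[[0,0,-30],[0,0,0],0],[[0,0,-40],[0,0,0],0],[[0,0,-50],[0,0,0],0],[[0,0,-60],[0,0,0],0]]'; python3 -m inch '[[[0,0,-10],[0,0,0],0],[[0,0,-20],[0,0,0],0],[[0,0,-30],[0,0,0],0],[[0,0,-40],[0,0,0],0],[[0,0,-50],[0,0,0],0],[[0,0,-60],[0,0,0],0],[[0,0,-60],[0,0,0],0]]'; python3 - <<'E'
from h import *
o=env.get_obs();R=Rn.from_quat(o["tool_rot"]).as_matrix();print(R[:,0],R.T@(np.array([.596,-.0697,.048])-o["eef_pos"])*1000,o["contact_force"])
E
```

```text
time_s: 14.98
eef_pos: [0.5954, -0.07, 0.1702]
tool_rot: [0.998, -0.07, 0.0, 0.0]
contact_force: [-0.6, 0.1, 0.1]
grip_width: 0.999
finger_force: 0.0
time_s: 15.85
eef_pos: [0.5954, -0.07, 0.1702]
tool_rot: [0.901, 0.434, -0.0, 0.0]
contact_force: [0.4, -0.3, -0.4]
grip_width: 0.998
finger_force: 0.0
[ 6.22443303e-01  7.82664891e-01 -5.97038665e-05] [  0.58155531   0.30007782 122.18759038] [ 0.42868465 -0.31146539 -0.4317533 ]
```

```bash
python3 -m inch '[[[0,0,0],[0,0,60],0],[[0,0,0],[0,0,110],0],[[0,0,0],[0,0,121],0],[[0,0,0],[0,0,121],0.3],[[0,0,0],[0,0,121],1],[[0,0,0],[0,0,121],1],[[0,0,0],[0,0,121],1],[[0,0,0],[0,0,121],1]]'; python3 -m inch '[[[0,0,0],[0,0,-4],1],[[0,0,0],[0,0,-12],1],[[0,0,0],[0,0,-35],1],[[0,0,0],[0,0,-60],1],[[0,0,0],[0,0,-60],1],[[0,0,0],[0,0,-60],1],[[0,0,0],[0,0,-60],1],[[0,0,0],[0,0,-60],1]]';for i in 1 2 3 4 5; do python3 -m inch '[[[0,0,0],[0,0,0],1]]' | grep -E "contact|eef"; done
```

```text
time_s: 16.85
eef_pos: [0.597, -0.0702, 0.0522]
tool_rot: [0.9, 0.435, 0.002, 0.001]
contact_force: [-0.4, -0.4, 7.1]
grip_width: 0.709
finger_force: 66.7
time_s: 17.85
eef_pos: [0.595, -0.0699, 0.1082]
tool_rot: [0.9, 0.435, -0.001, -0.0]
contact_force: [0.1, -0.6, -4.8]
grip_width: 0.713
finger_force: 66.6
eef_pos: [0.5952, -0.07, 0.1089]
contact_force: [-0.1, -0.4, -5.2]
eef_pos: [0.5954, -0.07, 0.1092]
contact_force: [-0.1, 0.8, -4.9]
eef_pos: [0.5954, -0.07, 0.1093]
contact_force: [0.2, 0.0, -4.6]
eef_pos: [0.5954, -0.07, 0.1094]
contact_force: [0.2, -0.6, -4.6]
eef_pos: [0.5954, -0.07, 0.1093]
contact_force: [0.5, 0.0, -4.5]
```

Tin C weighs about 4.7 N, against 2.6 N and 2.9 N for the other two, so it is the heaviest. I'll raise it and check that the others are home.

```bash
python3 -m inch '[[[0,0,0],[0,0,-40],1],[[0,0,0],[0,0,-80],1],[[0,0,0],[0,0,-110],1],[[0,0,0],[0,0,-125],1],[[0,0,0],[0,0,-125],1],[[0,0,0],[0,0,-125],1],[[0,0,0],[0,0,-125],1],[[0,0,0],[0,0,-125],1]]'; python3 -m inch '[[[0,0,0],[0,0,0],1],[[0,0,0],[0,0,0],1],[[0,0,0],[0,0,0],1]]'; python3 - <<'E'
from h import *
a,b=eyes.snapshot("top"),eyes.snapshot("scene")
cv2.imwrite("pics/end.png",np.hstack([cv2.resize(a["image"][140:280,230:330],(400,560),interpolation=2),cv2.resize(b["image"][100:240,180:280],(400,560),interpolation=2)]))
E
```

```text
time_s: 19.48
eef_pos: [0.5952, -0.07, 0.2334]
tool_rot: [0.9, 0.435, -0.001, -0.0]
contact_force: [-0.2, -1.1, -4.8]
grip_width: 0.715
finger_force: 67.8
time_s: 19.85
eef_pos: [0.5954, -0.07, 0.2343]
tool_rot: [0.9, 0.435, 0.0, 0.0]
contact_force: [-0.3, -0.2, -4.8]
grip_width: 0.706
finger_force: 67.8
```

View pics/end.png

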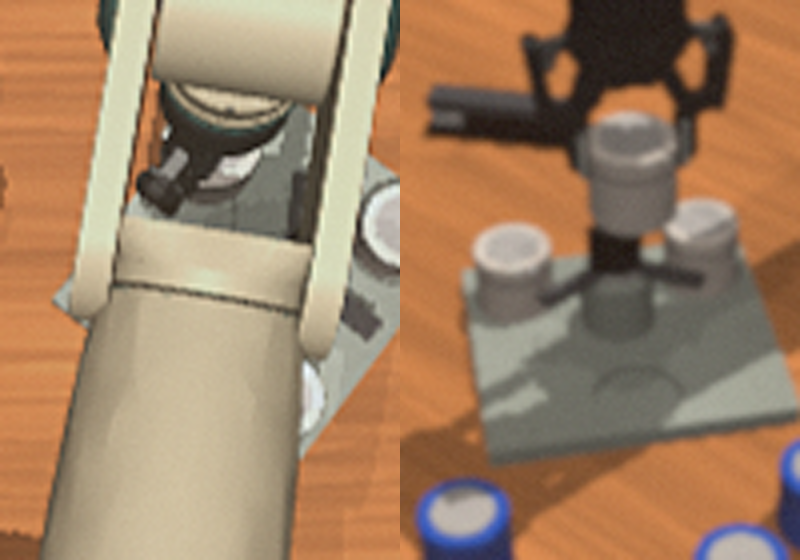

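The right panel shows the heaviest tin held upright at (633,165). The other two stand upright in their wells at (513,270) and (702,245), and the empty well is at (640,380). The keeper is still turned. Both tins were released within 0.2 mm of the height where they were grasped.

```bash
python3 -c "
from station import env;print(env.job_done())"
```

```text
the job is handed in; nothing more can be done
None
```

I handed the job in at about 20 s with the heaviest tin (about 4.7 N) held upright, its underside about 19 cm above the counter, the two lighter tins (about 2.6 and 2.9 N) back in their wells and the keeper turned to its stop; the hand-in gave no verdict.

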